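# Clamp a bearing block with the star wheel

### The arm

A 6-joint arm with a two-finger parallel gripper is mounted at the origin on the work surface. World frame = base frame: x ahead of the robot, y to its left, z up, the work surface at z = 0. Lengths are in m, angles in rad, forces in N, time in s.
With the tool pointing down it reaches from about 0.35 to 0.95 m from the base axis. Payload 17.4 kg.
Tool frame: the origin (TCP) lies where the fingers leave the gripper's body, on its centre line; the fingertips stand 84 mm ahead of it and the grasp point (between the pads) lies grip_depth ahead of it (grip_depth is the distance from the TCP to the grasp point, in m); x points along the fingers, y is the direction in which the jaws open and shut, and the axes are right-handed (so a half turn about x gives the same grasp; the last joint's range is limited). The gripper opens to 93 mm and grips with 3 to 60 N. Pads are 15 mm wide; open, the fingers measure 128 mm over their backs; the gripper's body (75 mm by 188 mm) begins 65 mm behind the grasp point.
Start: joints at [-1.386, 0.116, 1.442, -0, 1.584, -0.038], TCP at [0.149, -0.658, 0.303] pointing down, gripper open.
Joint ranges: [-2.83, 2.83], [-0.83, 2.19], [0.07, 2.5], [-1.14, 4.28], [0.01, 3], [-2.97, 2.97]. Speed limits (rad/s): [1.89, 1.89, 2.22, 3.14, 3.14, 3.14].

### API

Orientations are given as a rotation vector (axis times angle).
In Python, from plant import get_state, camera, close_job, spot_in, trace, grip_depth gives the robot as it stands. The module is installed in compiled form; this text tells all that it offers.
- The arm moves only by the tool apply_moves, never from a script. Its argument "increments" is a list of rows, each an object with "delta_pos": the shift along the world's x, y, z in cm, a list of three; "dr": the turn, a rotation vector about the world's x, y, z in rad, a list of three; "claw": the closure, from 0 (fully open) to 1 (shut). A call has 1 to 5 rows; each row shifts and turns the pose as measured when the row begins; what a row does not reach is not made up. A row lasts 1/12 s, in which the tool goes at most 41.7 mm and 7.16 degrees, less where a joint would pass 70% of its speed; a pose out of reach is approached as far as the arm can. A call with a gripper value outside its range is refused whole. The fingers move at their own pace and stop on an object; "squeeze" is the grip in N (left out, the last holds). Time passes only in rows, so rows that do not move let the fingers close. It gives the time, the measured TCP pose, the force and the opening at its end, in the units of the state.
- get_state(): the state, without advancing time (a new reading comes with each control period).
- camera(name): name is "scene" or "side" or "wrist"; returns a dict with "pixels" (384x512x3 uint8, blue, green, red), "camera_matrix" (3x3 intrinsics, pixels), "R" (3x3) and "t" (3): a world point X has camera coordinates R X + t; the wrist camera has in their place "hand_eye" (4x4, takes a point from camera to tool coordinates, whose origin is the TCP and whose axes are the tool frame's). Camera axes: x right, y down, z forward; pixel columns grow to the right and rows downward; lengths in m; the calibration is good to about 2 mm. A picture is of the moment at which its call begins: read the wrist's pose just before it. There is no depth.
- close_job(): hands the job in, once; it reports no verdict.
Trained networks look in the newest picture that a camera, given by its name, has taken for a name from the list of things; names that differ only in an ending like _2 or _b are one class to them, and where a whole thing is asked for, a point or a joint stands for the part that bears it (a point fixed in the world has none). Each returns a list of dicts, best first, with "p" (0 to 1); they miss things now and then, are a little off and sometimes report something else, mostly with a low value. They report only what shows in the picture. A call takes as long as a camera call. They do not tell look-alikes from the thing itself.
- spot_in(camera, name): "xyz" ([x, y, z] in m, in world coordinates, good to about 4 mm: the middle of the surface that is visible of it).
- trace(camera, name): "pixels" (384x512 bool, what is visible of it).
The state is a dict: "time": time; "joints": joint angles; "qd": joint speeds; "joint_torque": joint torques, N m; "tcp_pos": TCP position; "eef_rot": TCP orientation; "force": force on the tool from outside, world axes, zero at the start; "ft_torque": the same for the moment, N m; "finger_gap": finger opening in m.
Only numpy, scipy, OpenCV 4.12 (cv2) and the standard library are available. Lean on these libraries where they do the work, as an engineer would, in place of code of your own. Each camera call takes 0.05 s, during which the arm holds its last target. There are 200 camera calls.

### The job

Set the aluminium bearing block flat on the bed of the rack clamp, between its open jaws with its long side running from jaw to jaw, and let go of it. Then wind the jaw shut only by the star wheel, pushing its spokes gently one after another, until the block is pressed against the fixed jaw and held snugly with roughly 15 N: clearly more than a touch, but never above 30 N, since a harder squeeze dents it. Do not push on the moving jaw itself, never shove the wheel with more than 35 N, and leave the loose steel bush, the dial stand and the bottle where they are.

Things in the scene. Friction and masses are not known exactly. Their poses are not given: they have to be found in the camera images.
- clamp: Rack clamp screwed to the bench. Origin under its steel base, on the table; z up. Jaws close along its y axis; the wheel's axle lies along x, wheel on the far (+x) side. Base 120 (x) by 320 (y -170 to 150) by 20 mm; its top is the bed. Gear housing x 0 to 50, y 35 to 105, top z 122 mm. A rack 14 mm wide at x 25 runs from the moving jaw through it, up to y 172; jaw post and rack top out at z 117 mm
- fixed_jaw: the fixed jaw, a steel bar 70 (x) by 30 (y) by 50 mm high on the bed; origin at the foot of its inner face, which looks to clamp +y (clamp x 0, z 20 mm). It is bolted in slots and differs from start to start: y between -116 and -108 mm
- bed (a point): a point on the bed (clamp x 0, z 20 mm), 32 mm in front of the fixed jaw's face; a block centred over it stands 4 mm off the fixed jaw
- jaw_front (a point): middle of the moving jaw's body, on its front, 25 mm above the bed; at clamp y = 2 mm at wheel 0, moving 16 mm to -y per rad of wheel. Before it stands a packed, rubber-backed steel plate (70 wide, 1 to 50 mm above the bed) whose face is 7 to 13 mm ahead (-y) of the point: unknown, find it by feel. It slides a loose block to the fixed jaw, then yields 1 mm per 15 N of squeeze
- wheel_axis (a point): centre of the star wheel, on its axle (clamp x 110, y 70, z 90 mm). Hub 36 mm across, 26 mm long; five round steel spokes 10 mm thick, 72 mm from the axle to the rounded end, 72 degrees apart, in the plane clamp x = 110. Spoke k points to clamp y = -sin a, z = cos a, with a = wheel + pi/5 + k*2pi/5: at wheel 0 one is straight down; top spokes are pushed toward clamp -y to close the jaw
- wheel (a joint): turn of the star wheel, rad: 0 is jaw wide open, grows as it closes, to 5.2; starts at 0.05 to 1.0. It stays where it is left and keeps the squeeze. Free winding takes a steady 0.45 N m (6 to 10 N on a spoke, at 72 to 45 mm off the axle); each newton of squeeze adds 0.016 N m, so 15 N adds 0.24 N m, about 4 N on the spoke
- block_centre (a point): centre of the loose bearing block, 20 mm above its underside: aluminium, 44 (x) by 56 (y) by 40 mm high with a round boss of 34 mm diameter, 8 mm high on top; about 0.3 kg. Its axes are those of the block, z up. It may lie in the clamp either way round
- bush: loose plain steel bush, 54 mm outside, 32 mm bore, 35 mm high; origin under its middle. Not to be moved
- stand: dial stand with a 50 mm square magnet foot and a post, 162 mm high, with a dial held out at the side; origin under the foot. Not to be moved
- oil: white bottle, 52 mm across and 140 mm high; origin under it. Not to be moved
Not all that is in view belongs to the job. What is shaped like the part that bears block_centre but blue is not meant.

How it is judged:
By the outcome, as a careful person would: the job done as asked, in the order asked, and still so for the second after the job is handed in, with the robot touching nothing.
It also fails if it takes over 70 s, if anything falls off the work surface, if the arm or the gripper's body presses on something with over 40 N, if the wrist force passes 120 N, or if a joint passes its speed limit or range.

## Working session

There is one attempt and no reset: what is moved stays moved. The work goes in short steps, Python scripts to look and compute and a tool call to move; the robot and the scene stay as the last step left them, time stands still between calls to the robot, and variables do not carry over. Pictures are saved under pics/ and viewed, about 8 in all and at most 12, crops included, and the job is handed in when it is done.

Besides the shell and the picture viewer there is one more tool, called after "Call:" by a JSON object that holds its "name" and its "arguments". apply_moves: Moves the arm, as the interface text tells. Its arguments: {"type":"object","properties":{"increments":{"type":"array","items":{"type":"object","properties":{"delta_pos":{"type":"array","items":{"type":"number"}},"dr":{"type":"array","items":{"type":"number"}},"claw":{"type":"number"}}}},"squeeze":{"type":"number"}},"required":["increments"]}

```bash
mkdir -p pics
cat > h.py <<'E'
import numpy as np, cv2
from plant import get_state, camera, close_job, spot_in, trace, grip_depth
from scipy.spatial.transform import Rotation as Ro
E
python3 - <<'E'
from h import *
s=get_state(); print({k:np.round(v,3).tolist() for k,v in s.items()}, grip_depth)
for c in ("scene","side"):
    d=camera(c); cv2.imwrite(f"pics/{c}0.png",d["pixels"])
    print(c,d["camera_matrix"].tolist(),"campos",np.round(-d["R"].T@d["t"],3),np.round(d["R"],3).tolist())
    for n in ("clamp","fixed_jaw","jaw_front","wheel","block_centre","bush","stand","oil"):
        print(c,n,[(np.round(o["xyz"],3).tolist(),round(o["p"],2)) for o in spot_in(c,n)])
a=cv2.imread("pics/scene0.png");b=cv2.imread("pics/side0.png")
cv2.imwrite("pics/both.png",np.vstack([a,b])[:, :])
E
```

```text
{'time': 0.0, 'joints': [-1.386, 0.116, 1.442, -0.0, 1.584, -0.038], 'qd': [-0.0, -0.0, 0.001, -0.001, 0.001, -0.0], 'joint_torque': [-0.005, -72.127, -62.261, 0.078, 0.024, -0.0], 'tcp_pos': [0.149, -0.658, 0.302], 'eef_rot': [2.104, 0.237, -2.104], 'force': [0.003, -0.006, -0.236], 'ft_torque': [-0.035, -0.018, 0.005], 'finger_gap': 0.093} 0.0653
scene [[434.32468960558293, 0.0, 251.76120847371044], [0.0, 434.32468960558293, 197.35534125934217], [0.0, 0.0, 1.0]] campos [1.114 0.119 0.946] [[-0.117, 0.993, 0.002], [0.827, 0.099, -0.554], [-0.55, -0.063, -0.833]]
scene clamp [([0.55, -0.077, 0.018], 0.72)]
scene fixed_jaw [([0.564, -0.212, 0.072], 0.73), ([0.537, -0.079, 0.104], 0.17)]
scene jaw_front [([0.539, -0.079, 0.101], 0.88), ([0.549, -0.075, 0.017], 0.54)]
scene wheel [([0.616, -0.006, 0.099], 0.71)]
scene block_centre [([0.436, 0.235, 0.036], 0.86), ([0.453, 0.134, 0.034], 0.77), ([0.347, 0.092, 0.039], 0.57)]
scene bush [([0.548, 0.259, 0.032], 0.79)]
scene stand [([0.746, 0.186, 0.089], 0.6)]
scene oil [([0.694, 0.329, 0.09], 0.89)]
side [[391.1253274121368, 0.0, 252.76534051457332], [0.0, 391.1253274121368, 188.1551100394166], [0.0, 0.0, 1.0]] campos [ 0.346 -0.484  0.836] [[0.95, -0.313, 0.013], [-0.239, -0.752, -0.614], [0.203, 0.58, -0.789]]
side clamp [([0.521, -0.098, 0.02], 0.66)]
side fixed_jaw [([0.541, -0.228, 0.071], 0.96)]
side jaw_front [([0.527, -0.097, 0.065], 0.76)]
side wheel [([0.612, -0.021, 0.101], 0.85), ([0.53, -0.097, 0.068], 0.75)]
side block_centre [([0.435, 0.116, 0.042], 0.8), ([0.425, 0.223, 0.04], 0.79), ([0.326, 0.077, 0.037], 0.62)]
side bush [([0.533, 0.252, 0.023], 0.78)]
side stand [([0.735, 0.171, 0.062], 0.67)]
side oil [([0.671, 0.321, 0.074], 0.93), ([0.514, -0.101, 0.024], 0.3)]
```

View pics/scene0.png

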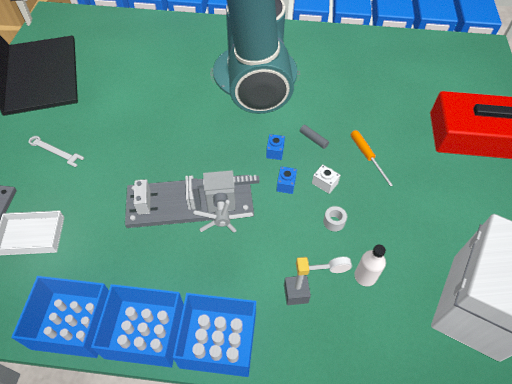

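View pics/side0.png

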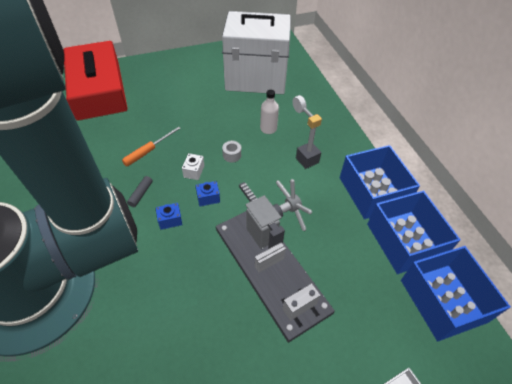

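Scene picture: the clamp is at about (190,200), with its wheel at (222,208). Three lookalikes for the block: blue at (276,147), blue at (287,180) and light grey/white at (326,179). The grey one fits "aluminium"; I'll confirm it in a crop. Side picture: the same grey block is at (194,166) and the blue ones are at (168,215) and (207,193).

Run:
```python
from h import *
s=get_state(); R=Ro.from_rotvec(s["eef_rot"]).as_matrix(); print(np.round(R,3))
d=camera("wrist"); print(np.round(d["hand_eye"],4).tolist(), d["camera_matrix"].tolist())
a=cv2.imread("pics/scene0.png");b=cv2.imread("pics/side0.png")
A=cv2.resize(a[125:235,105:360],None,fx=3,fy=3,interpolation=3)
B=cv2.resize(b[140:240,140:340],None,fx=2.4,fy=2.4,interpolation=3)
o=np.zeros((A.shape[0]+B.shape[0],A.shape[1],3),np.uint8);o[:A.shape[0]]=A;o[A.shape[0]:,:B.shape[1]]=B
cv2.imwrite("pics/crop1.png",o);print(o.shape)
```

```text
[[ 0.     0.221 -0.975]
 [ 0.    -0.975 -0.221]
 [-1.    -0.    -0.   ]]
[[0.0006, -0.2358, 0.9718, -0.0809], [1.0, 0.0001, -0.0006, -0.0004], [0.0001, 0.9718, 0.2358, -0.0647], [0.0, 0.0, 0.0, 1.0]] [[301.5605911265969, 0.0, 255.2434121772825], [0.0, 301.5605911265969, 190.79483169437833], [0.0, 0.0, 1.0]]
(570, 765, 3)
```

View pics/crop1.png

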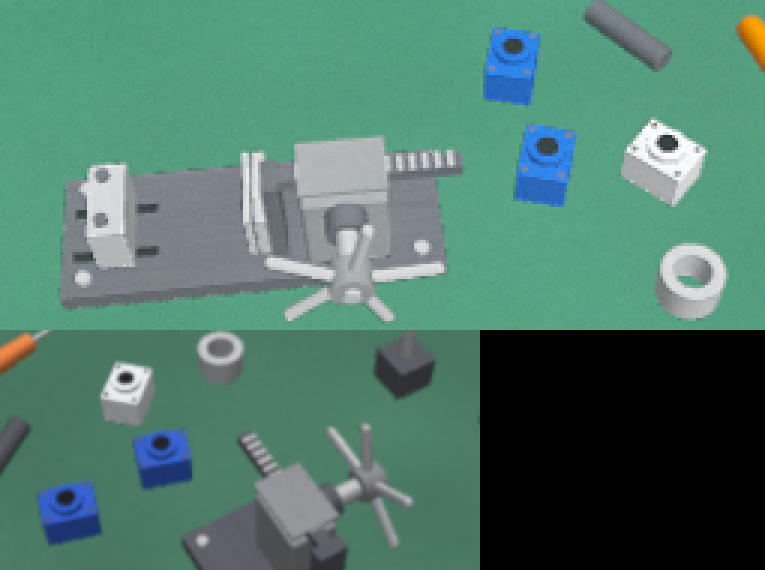

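The crop confirms it: the grey block with the dark bore at crop (665,160), scene (327,178), is the aluminium one. The other two are blue. Next I'll move the wrist camera over the clamp.

Call:
{"name": "apply_moves", "arguments": {"increments": [{"delta_pos":[2.3,3.1,0.2],"claw":0},{"delta_pos":[2.3,3.1,0.2]},{"delta_pos":[2.3,3.1,0.2]},{"delta_pos":[2.3,3.1,0.2]},{"delta_pos":[2.3,3.1,0.2]}]}}

```text
validation failed for argument at $.in...
```

Call:
{"name": "apply_moves", "arguments": {"increments": [{"delta_pos":[2.3,3.1,0.2]},{"delta_pos":[2.3,3.1,0.2]},{"delta_pos":[2.3,3.1,0.2]},{"delta_pos":[2.3,3.1,0.2]},{"delta_pos":[2.3,3.1,0.2]}]}}

```text
validation failed for argument at $.in...
```

Call:
{"name": "apply_moves", "arguments": {"increments": [{"delta_pos":[2.3,3.1,0.2]},{"delta_pos":[2.3,3.1,0.2]},{"delta_pos":[2.3,3.1,0.2]},{"delta_pos":[2.3,3.1,0.2]},{"delta_pos":[2.3,3.1,0.2]}]}}

```text
validation failed for argument at $.in...
```

Call:
{"name": "apply_moves", "arguments": {"increments": [{"delta_pos":[2.3,3.1,0.2],"dr":[0,0,0],"claw":0},{"delta_pos":[2.3,3.1,0.2],"dr":[0,0,0],"claw":0},{"delta_pos":[2.3,3.1,0.2],"dr":[0,0,0],"claw":0},{"delta_pos":[2.3,3.1,0.2],"dr":[0,0,0],"claw":0},{"delta_pos":[2.3,3.1,0.2],"dr":[0,0,0],"claw":0}]}}

```text
time: 1.37
tcp_pos: [0.2629, -0.5016, 0.3099]
eef_rot: [2.108, 0.23, -2.111]
force: [0.3, 0.6, 0.2]
finger_gap: 0.0928
```

Call:
{"name": "apply_moves", "arguments": {"increments": [{"delta_pos":[2.3,3.1,0.2],"dr":[0,0,0],"claw":0},{"delta_pos":[2.3,3.1,0.2],"dr":[0,0,0],"claw":0},{"delta_pos":[2.3,3.1,0.2],"dr":[0,0,0],"claw":0},{"delta_pos":[2.3,3.1,0.2],"dr":[0,0,0],"claw":0},{"delta_pos":[2.3,3.1,0.2],"dr":[0,0,0],"claw":0}]}}

```text
time: 1.78
tcp_pos: [0.3809, -0.338, 0.3211]
eef_rot: [2.109, 0.226, -2.11]
force: [0.9, 0.2, -0.4]
finger_gap: 0.0932
```

Call:
{"name": "apply_moves", "arguments": {"increments": [{"delta_pos":[3.0,2.5,0.2],"dr":[0,0,0],"claw":0},{"delta_pos":[3.0,2.5,0.2],"dr":[0,0,0],"claw":0},{"delta_pos":[3.0,2.5,0.2],"dr":[0,0,0],"claw":0},{"delta_pos":[3.0,2.5,0.2],"dr":[0,0,0],"claw":0},{"delta_pos":[3.0,2.5,0.2],"dr":[0,0,0],"claw":0}]}}

```text
time: 2.2
tcp_pos: [0.5352, -0.2034, 0.3342]
eef_rot: [2.112, 0.223, -2.104]
force: [0.4, -1.5, 0.8]
finger_gap: 0.0934
```

Call:
{"name": "apply_moves", "arguments": {"increments": [{"delta_pos":[1.5,3.5,0],"dr":[0,0,0],"claw":0},{"delta_pos":[1.5,3.5,0],"dr":[0,0,0],"claw":0},{"delta_pos":[1.5,3.5,0],"dr":[0,0,0],"claw":0},{"delta_pos":[0.4,3.0,0],"dr":[0,0,0],"claw":0},{"delta_pos":[0,0,0],"dr":[0,0,0],"claw":0}]}}

```text
time: 2.62
tcp_pos: [0.59, -0.0567, 0.3338]
eef_rot: [2.111, 0.228, -2.102]
force: [0.2, 1.1, 0.1]
finger_gap: 0.0927
```

```bash
cat >> h.py <<'E'
import pickle
def snap(fn):
    s=get_state(); d=camera("wrist")
    R=Ro.from_rotvec(s["eef_rot"]).as_matrix(); T=np.eye(4);T[:3,:3]=R;T[:3,3]=s["tcp_pos"]
    W=T@d["hand_eye"]; cv2.imwrite(f"pics/{fn}.png",d["pixels"])
    o=dict(K=np.array(d["camera_matrix"]),R=W[:3,:3].T,t=-W[:3,:3].T@W[:3,3]); pickle.dump(o,open(f"pics/{fn}.pkl","wb"))
    return o
def load(fn):
    if fn in("scene0","side0"):return None
    return pickle.load(open(f"pics/{fn}.pkl","rb"))
def proj(c,X): x=(np.atleast_2d(X)@c["R"].T+c["t"])@c["K"].T; return x[:,:2]/x[:,2:]
def back(c,uv,z):
    r=np.linalg.inv(c["K"])@np.array([*uv,1.]); r=c["R"].T@r; o=-c["R"].T@c["t"]; return o+r*(z-o[2])/r[2]
E
python3 - <<'E'
from h import *
c=snap("w1"); print(np.round(get_state()["tcp_pos"],4),np.round(-c["R"].T@c["t"],3))
for n in ("fixed_jaw","jaw_front","wheel","block_centre"):
    print(n,[(np.round(o["xyz"],3).tolist(),round(o["p"],2)) for o in spot_in("wrist",n)])
cv2.imwrite("pics/w1b.png",cv2.resize(cv2.imread("pics/w1.png"),(800,600),interpolation=3))
E
```

```text
[ 0.5898 -0.0584  0.3337] [ 0.653 -0.042  0.415]
fixed_jaw [([0.577, -0.218, 0.066], 0.79), ([0.724, 0.166, 0.043], 0.4)]
jaw_front [([0.555, -0.066, 0.023], 0.35)]
wheel [([0.616, -0.005, 0.106], 0.64), ([0.722, 0.167, 0.044], 0.62)]
block_centre [([0.321, 0.074, 0.036], 0.85), ([0.456, 0.12, 0.044], 0.6), ([0.453, 0.238, 0.022], 0.55)]
```

View pics/w1b.png

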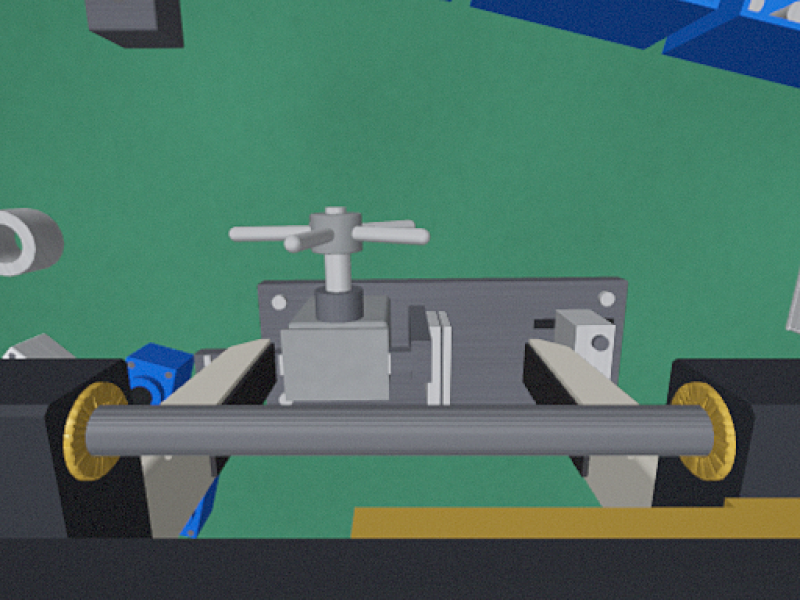

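Wrist picture: the base's far edge runs from (258,283) to (626,279). The housing is at (335,350), the hub at (335,235), the plate at (438,360) and the fixed jaw at (590,340). I'll fit the clamp pose to these points and check the block's yaw.

```bash
cat > fit.py <<'E'
from h import *
from scipy.optimize import least_squares
def fixed():
    o={}
    for n in("scene","side"):
        d=camera(n); o[n]=dict(K=np.array(d["camera_matrix"]),R=np.array(d["R"]),t=np.array(d["t"]))
    pickle.dump(o,open("pics/fixed.pkl","wb")); return o
def cl2w(p,X):
    X=np.atleast_2d(X)/1000.; c,s=np.cos(p[2]),np.sin(p[2])
    return np.c_[p[0]+c*X[:,0]-s*X[:,1],p[1]+s*X[:,0]+c*X[:,1],X[:,2]]
E
python3 - <<'E'
from fit import *
F=fixed(); S=F["scene"]; W=load("w1")
wu=np.array([[258,283],[626,279],[282,330],[388,328]])/1.5625; wX=[[60,150,20],[60,-170,20],[50,105,122],[50,35,122]]
su=np.array([[65,182],[63,296],[443,281],[295,143],[383,138],[387,193],[300,200]])/3+[105,125]
sX=[[-60,-170,20],[60,-170,20],[60,150,20],[0,35,122],[0,105,122],[50,105,122],[50,35,122]]
for nm,use in(("w",(1,0)),("s",(0,1)),("both",(1,1))):
    f=lambda p:np.r_[use[0]*(proj(W,cl2w(p,wX))-wu).ravel(),use[1]*(proj(S,cl2w(p,sX))-su).ravel()]
    r=least_squares(f,[.55,-.08,0],x_scale=[.01,.01,.05]); print(nm,np.round(r.x,4),np.round(f(r.x),1).tolist())
p=r.x; np.save("pics/clamp.npy",p)
# block
bu=np.array([[655,120],[705,152],[673,180],[625,152]])/3+[105,125]
P=np.array([back(S,u,.04) for u in bu]); print("block corners",np.round(P,4).tolist(),"len",np.linalg.norm(np.diff(np.vstack([P,P[:1]]),axis=0),axis=1), "mean",P.mean(0))
# overlay
a=cv2.imread("pics/w1.png"); a=cv2.resize(a[120:250,150:410],None,fx=3,fy=3,interpolation=3)
b=cv2.imread("pics/scene0.png"); b=cv2.resize(b[165:235,115:265],None,fx=5,fy=5,interpolation=3)[:,:780]
def dr(im,c,X,off,k,col,closed=True):
    u=((proj(c,cl2w(p,X))-off+.5)*k-.5); cv2.polylines(im,[np.round(u).astype(int)],closed,col,1)
for im,c,off,k in((a,W,[150,120],3),(b,S,[115,165],5)):
    dr(im,c,[[60,150,20],[60,-170,20],[-60,-170,20],[-60,150,20]],off,k,(0,0,255))
    dr(im,c,[[0,35,122],[50,35,122],[50,105,122],[0,105,122]],off,k,(0,255,255))
    dr(im,c,[[35,-112,70],[-35,-112,70],[-35,-142,70],[35,-142,70]],off,k,(255,0,255))
    dr(im,c,[[35,-112,70],[35,-112,20],[35,-142,20],[35,-142,70]],off,k,(255,255,0))
    for w in (.2,.5,.8):
        for i in range(5):
            A=w+np.pi/5+i*2*np.pi/5
            u=((proj(c,cl2w(p,[[110,70-67*np.sin(A),90+67*np.cos(A)]]))[0]-off+.5)*k-.5); cv2.circle(im,tuple(np.round(u).astype(int)),3,{.2:(255,0,0),.5:(0,255,0),.8:(0,0,255)}[w],1)
o=np.zeros((a.shape[0]+b.shape[0],780,3),np.uint8);o[:a.shape[0],:a.shape[1]]=a;o[a.shape[0]:,:b.shape[1]]=b
cv2.imwrite("pics/ov1.png",o[:,:]);print(o.shape)
cv2.imwrite("pics/ov1.png",cv2.resize(o,None,fx=.8,fy=.8,interpolation=3) if o.shape[0]>600 else o)
E
```

```text
w [ 0.5226 -0.1006  0.2281] [-1.4, 0.4, 2.8, 0.2, -1.1, -0.3, 0.0, 0.2, -0.0, -0.0, -0.0, 0.0, 0.0, -0.0, -0.0, 0.0, -0.0, -0.0, 0.0, -0.0, -0.0, -0.0]
s [ 0.5257 -0.0987  0.2006] [-0.0, -0.0, 0.0, 0.0, -0.0, -0.0, 0.0, -0.0, 1.1, -1.2, -1.9, 0.6, 1.2, -3.5, 0.1, 1.7, 0.4, 1.5, 0.3, 0.5, -1.1, 0.2]
both [ 0.5231 -0.1     0.2212] [-1.5, -0.8, 2.8, 0.6, -1.3, -1.5, -0.1, -0.6, 0.3, -0.9, -1.7, 0.8, 1.2, -5.6, -0.3, 0.6, -0.1, -0.2, 0.3, -1.3, -1.0, -1.1]
block corners [[0.3915, 0.2257, 0.04], [0.4214, 0.2696, 0.04], [0.4545, 0.2426, 0.04], [0.4296, 0.2009, 0.04]] len [0.05310187 0.0426176  0.04859043 0.04552061] mean [0.42422918 0.23469767 0.04      ]
(740, 780, 3)
```

View pics/ov1.png

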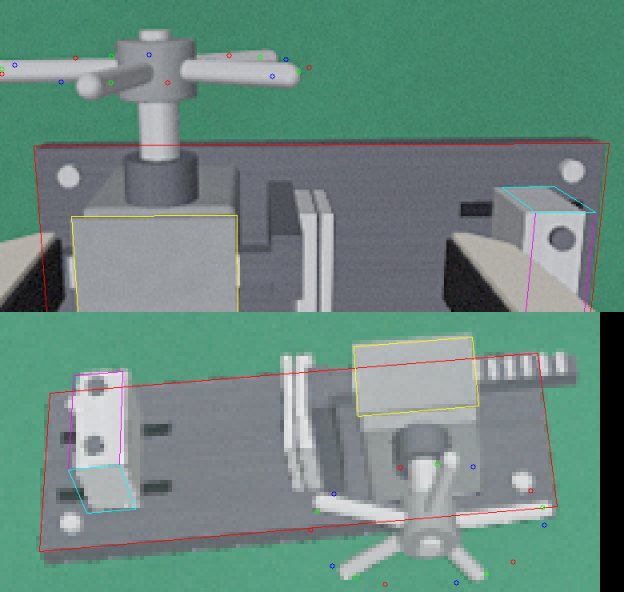

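The overlay fits: the base and housing lines lie on their edges, and the green spoke tips give wheel ≈ 0.5. The fixed jaw's inner edge is about 4 mm toward +y of the drawn -112 mm line, so its face is at y ≈ -108. Next I'll take a wrist look at the block.

Call:
{"name": "apply_moves", "arguments": {"increments": [{"delta_pos":[-2.3,3.3,-0.4],"dr":[0,0,0.094],"claw":0},{"delta_pos":[-2.3,3.3,-0.4],"dr":[0,0,0.094],"claw":0},{"delta_pos":[-2.3,3.3,-0.4],"dr":[0,0,0.094],"claw":0},{"delta_pos":[-2.3,3.3,-0.4],"dr":[0,0,0.094],"claw":0},{"delta_pos":[-2.3,3.3,-0.4],"dr":[0,0,0.094],"claw":0}]}}

```text
time: 3.38
tcp_pos: [0.4721, 0.0977, 0.3121]
eef_rot: [1.831, 0.645, -1.822]
force: [0.5, 0.9, 0.0]
finger_gap: 0.0928
```

Call:
{"name": "apply_moves", "arguments": {"increments": [{"delta_pos":[-2.3,3.3,-0.4],"dr":[0,0,0.094],"claw":0},{"delta_pos":[-2.3,3.3,-0.4],"dr":[0,0,0.094],"claw":0},{"delta_pos":[-2.3,3.3,-0.4],"dr":[0,0,0.094],"claw":0},{"delta_pos":[0,0,0],"dr":[0,0,0],"claw":0},{"delta_pos":[0,0,0],"dr":[0,0,0],"claw":0}]}}

```text
time: 3.8
tcp_pos: [0.3954, 0.2013, 0.3]
eef_rot: [1.634, 0.871, -1.619]
force: [0.6, 0.1, -0.5]
finger_gap: 0.0929
```

Run:
```python
from h import *
c=snap("w2"); s=get_state();print(np.round(s["tcp_pos"],4),np.round(Ro.from_rotvec(s["eef_rot"]).as_matrix(),3).tolist())
a=cv2.imread("pics/w2.png")
print([(np.round(o["xyz"],3).tolist(),round(o["p"],2)) for o in spot_in("wrist","block_centre")])
for t in trace("wrist","block_centre"):
    m=t["pixels"]; ys,xs=np.nonzero(m); print(t["p"],xs.min(),xs.max(),ys.min(),ys.max(),m.sum())
cv2.imwrite("pics/w2b.png",cv2.resize(a,(800,600),interpolation=3))
```

```text
[0.3957 0.201  0.3   ] [[0.007, 0.832, -0.554], [0.003, -0.554, -0.832], [-1.0, 0.004, -0.007]]
[([0.345, 0.112, 0.024], 0.89), ([0.436, 0.139, 0.042], 0.84), ([0.425, 0.235, 0.039], 0.59)]
0.67 237 277 113 163 1953
0.67 285 343 174 229 1998
0.57 237 275 241 298 494
```

View pics/w2b.png

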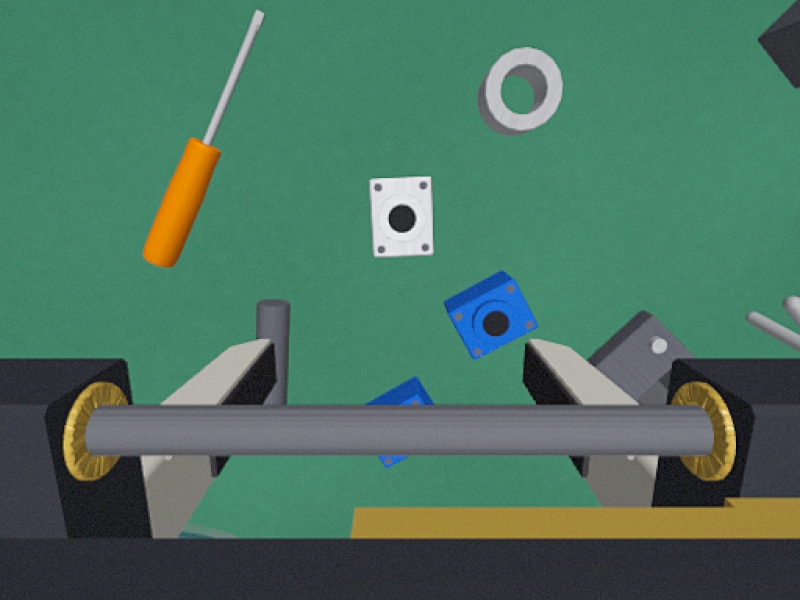

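The block's top face has corners at (370,180), (431,177), (434,254) and (374,257), and is nearly square to the gripper.

Run:
```python
from h import *
c=load("w2"); P=np.array([back(c,np.array(u)/1.5625,.04) for u in([370,180],[431,177],[434,254],[374,257])])
print(np.linalg.norm(np.diff(np.vstack([P,P[:1]]),axis=0),axis=1),P.mean(0))
a=P[1]-P[0]+P[2]-P[3]; b=P[0]-P[3]+P[1]-P[2]
print("short ang",np.degrees(np.arctan2(a[1],a[0])),"long",np.degrees(np.arctan2(b[1],b[0])))
s=get_state();R=Ro.from_rotvec(s["eef_rot"]).as_matrix();print("tool y",np.degrees(np.arctan2(R[1,1],R[0,1])),s["tcp_pos"])
d=P.mean(0)[:2]-s["tcp_pos"][:2];print("delta cm",d*100)
print("level dr", Ro.from_matrix(np.c_[[0,0,-1],R[:,1]*[1,1,0]/np.linalg.norm(R[:2,1]),np.cross([0,0,-1],R[:,1]*[1,1,0]/np.linalg.norm(R[:2,1]))]@R.T).as_rotvec())
```

```text
[0.04287419 0.0544046  0.04376395 0.05448555] [0.42197774 0.23556989 0.04      ]
short ang -30.817205548823 long 59.1257591670478
tool y -33.84108449818543 [0.39671015 0.19996595 0.29993725]
delta cm [2.52675875 3.56039412]
level dr [-2.53595983e-03  7.16607438e-03 -1.38397200e-05]
```

Call:
{"name": "apply_moves", "arguments": {"increments": [{"delta_pos":[0.6,0.9,-3.0],"dr":[0,0.007,0.026],"claw":0},{"delta_pos":[0.6,0.9,-3.0],"dr":[0,0,0.026],"claw":0},{"delta_pos":[0.6,0.9,-3.0],"dr":[0,0,0],"claw":0},{"delta_pos":[0.7,0.9,-3.0],"dr":[0,0,0],"claw":0},{"delta_pos":[0,0,0],"dr":[0,0,0],"claw":0}]}}

```text
time: 4.37
tcp_pos: [0.4276, 0.2305, 0.1784]
eef_rot: [1.611, 0.895, -1.598]
force: [-0.5, -1.3, -1.7]
finger_gap: 0.0928
```

```bash
cat >> h.py <<'E'
def st():
    s=get_state();R=Ro.from_rotvec(s["eef_rot"]).as_matrix()
    print("t%.2f tcp"%s["time"],np.round(s["tcp_pos"],4),"x",np.round(R[:,0],3),"yaw",round(float(np.degrees(np.arctan2(R[1,1],R[0,1]))),2),"F",np.round(s["force"],1),"gap",s["finger_gap"],"j",np.round(s["joints"],2))
E
python3 -c "
from h import *
st()"
```

```text
t4.37 tcp [0.4276 0.2305 0.1784] x [ 0.006  0.004 -1.   ] yaw -31.71 F [-0.5 -1.3 -1.7] gap 0.09276704888915532 j [ 0.44 -0.25  1.99  0.    1.39  0.99]
```

Call:
{"name": "apply_moves", "arguments": {"increments": [{"delta_pos":[-0.5,0.5,0],"dr":[0,0.006,0.015],"claw":0},{"delta_pos":[0,0,-2.5],"dr":[0,0,0],"claw":0},{"delta_pos":[0,0,-2.5],"dr":[0,0,0],"claw":0},{"delta_pos":[0,0,-2.2],"dr":[0,0,0],"claw":0},{"delta_pos":[0,0,-1.7],"dr":[0,0,0],"claw":0}]}}

```text
time: 4.78
tcp_pos: [0.4269, 0.233, 0.0968]
eef_rot: [1.608, 0.904, -1.59]
force: [-0.1, -0.4, -0.7]
finger_gap: 0.0934
```

```bash
python3 -c "
from h import *
st()"
```

```text
t4.78 tcp [0.4269 0.233  0.0968] x [ 0.007  0.008 -1.   ] yaw -31.23 F [-0.1 -0.4 -0.7] gap 0.0934340854943978 j [ 0.45 -0.17  2.07  0.    1.24  0.99]
```

Call:
{"name": "apply_moves", "arguments": {"increments": [{"delta_pos":[-0.4,0.2,-0.6],"dr":[-0.008,0.007,0],"claw":0},{"delta_pos":[0,0,0],"dr":[0,0,0],"claw":0.3},{"delta_pos":[0,0,0],"dr":[0,0,0],"claw":0.6},{"delta_pos":[0,0,0],"dr":[0,0,0],"claw":0.8},{"delta_pos":[0,0,0],"dr":[0,0,0],"claw":0.8}], "squeeze": 20}}

```text
time: 5.2
tcp_pos: [0.4243, 0.234, 0.0956]
eef_rot: [1.601, 0.898, -1.599]
force: [0.3, -0.9, 0.7]
finger_gap: 0.0706
```

```bash
python3 -c "
from h import *
st()"
```

```text
t5.20 tcp [0.4243 0.234  0.0956] x [ 0.001  0.    -1.   ] yaw -31.4 F [ 0.3 -0.9  0.7] gap 0.07061413081992274 j [ 0.45 -0.17  2.07 -0.    1.24  1.  ]
```

Call:
{"name": "apply_moves", "arguments": {"increments": [{"delta_pos":[-0.2,0.1,-0.6],"dr":[0,0,0],"claw":0.8},{"delta_pos":[0,0,0],"dr":[0,0,0],"claw":0.8},{"delta_pos":[0,0,0],"dr":[0,0,0],"claw":0.8},{"delta_pos":[0,0,0],"dr":[0,0,0],"claw":0.8},{"delta_pos":[0,0,0],"dr":[0,0,0],"claw":0.8}], "squeeze": 25}}

```text
time: 5.62
tcp_pos: [0.4229, 0.2356, 0.0918]
eef_rot: [1.605, 0.898, -1.596]
force: [0.0, 0.4, -0.7]
finger_gap: 0.0437
```

```bash
python3 -c "
from h import *
st()"
```

```text
t5.62 tcp [0.4229 0.2356 0.0918] x [ 0.004  0.002 -1.   ] yaw -31.39 F [ 0.   0.4 -0.7] gap 0.043670547814948515 j [ 0.46 -0.17  2.07 -0.    1.23  1.  ]
```

Gripped: the gap is 43.7 mm against a 44 mm block. Lift and carry.

Call:
{"name": "apply_moves", "arguments": {"increments": [{"delta_pos":[0,0,2.5],"dr":[0,0,0],"claw":0.8},{"delta_pos":[0,0,3.7],"dr":[0,0,0],"claw":0.8},{"delta_pos":[0,0,3.9],"dr":[0,0,0],"claw":0.8},{"delta_pos":[0,0,3.9],"dr":[0,0,0],"claw":0.8},{"delta_pos":[0,0,3.9],"dr":[0,0,0],"claw":0.8}]}}

```text
time: 6.03
tcp_pos: [0.4179, 0.2331, 0.2663]
eef_rot: [1.587, 0.899, -1.614]
force: [0.2, 1.4, -3.1]
finger_gap: 0.0437
```

Call:
{"name": "apply_moves", "arguments": {"increments": [{"delta_pos":[1.0,-3.6,0.2],"dr":[0,0,0.07],"claw":0.8},{"delta_pos":[1.0,-3.6,0],"dr":[0,0,0.07],"claw":0.8},{"delta_pos":[1.0,-3.6,0],"dr":[0,0,0.07],"claw":0.8},{"delta_pos":[1.0,-3.6,0],"dr":[0,0,0.07],"claw":0.8},{"delta_pos":[1.0,-3.6,0],"dr":[0,0,0.07],"claw":0.8}]}}

```text
time: 6.45
tcp_pos: [0.4679, 0.0528, 0.2793]
eef_rot: [1.336, 1.119, -1.338]
force: [1.4, 0.1, -3.2]
finger_gap: 0.0436
```

```bash
python3 -c "
from h import *
st()"
```

```text
t6.45 tcp [0.4679 0.0528 0.2793] x [ 0.001 -0.002 -1.   ] yaw -10.06 F [ 1.4  0.1 -3.2] gap 0.04359292224241695 j [ 0.06 -0.33  1.89 -0.    1.58  0.23]
```

Call:
{"name": "apply_moves", "arguments": {"increments": [{"delta_pos":[1.2,-3.7,0],"dr":[0,0,0.066],"claw":0.8},{"delta_pos":[1.2,-3.7,0],"dr":[0,0,0.066],"claw":0.8},{"delta_pos":[1.2,-3.7,0],"dr":[0,0,0.066],"claw":0.8},{"delta_pos":[1.2,-3.7,0],"dr":[0,0,0.066],"claw":0.8},{"delta_pos":[1.2,-3.7,0],"dr":[0,0,0.066],"claw":0.8}]}}

```text
time: 6.87
tcp_pos: [0.5275, -0.1422, 0.2788]
eef_rot: [1.081, 1.284, -1.081]
force: [1.2, 0.2, -2.6]
finger_gap: 0.0436
```

Call:
{"name": "apply_moves", "arguments": {"increments": [{"delta_pos":[1.2,-3.7,0],"dr":[0,0,0.066],"claw":0.8},{"delta_pos":[0,0,-2.0],"dr":[0,0,0],"claw":0.8},{"delta_pos":[0,0,-2.0],"dr":[0,0,0],"claw":0.8},{"delta_pos":[0,0,-2.0],"dr":[0,0,0],"claw":0.8},{"delta_pos":[0,0,0],"dr":[0,0,0],"claw":0.8}]}}

```text
time: 7.28
tcp_pos: [0.5401, -0.1903, 0.2143]
eef_rot: [1.029, 1.313, -1.033]
force: [-1.2, 0.0, -2.6]
finger_gap: 0.0437
```

```bash
python3 -c "
from h import *
st()"
```

```text
t7.28 tcp [ 0.5401 -0.1903  0.2143] x [-0.002 -0.002 -1.   ] yaw 13.69 F [-1.2  0.  -2.6] gap 0.04373848121013074 j [-0.38 -0.07  1.77 -0.    1.44 -0.62]
```

Call:
{"name": "apply_moves", "arguments": {"increments": [{"delta_pos":[0,1.7,0],"dr":[0,0,-0.017],"claw":0.8},{"delta_pos":[0,0,-1.5],"dr":[0,0,0],"claw":0.8},{"delta_pos":[0,0,-1.5],"dr":[0,0,0],"claw":0.8},{"delta_pos":[0,0,0],"dr":[0,0,0],"claw":0.8}]}}

```text
time: 7.62
tcp_pos: [0.54, -0.1729, 0.1832]
eef_rot: [1.042, 1.308, -1.047]
force: [0.4, 0.9, -3.0]
finger_gap: 0.0438
```

Run:
```python
from h import *
st()
b=camera("side")["pixels"]; snap("w3"); a=cv2.imread("pics/w3.png")
b=cv2.resize(b[170:350,190:350],None,fx=3,fy=3,interpolation=3)
o=np.zeros((540,480+512,3),np.uint8); o[:,:480]=b; o[:384,480:]=a
cv2.imwrite("pics/v3.png",cv2.resize(o,(800,435),interpolation=3))
```

```text
t7.62 tcp [ 0.54   -0.1729  0.1832] x [-0.003 -0.001 -1.   ] yaw 12.7 F [ 0.4  0.9 -3. ] gap 0.04381891308157743 j [-0.35 -0.06  1.82 -0.    1.39 -0.58]
```

View pics/v3.png

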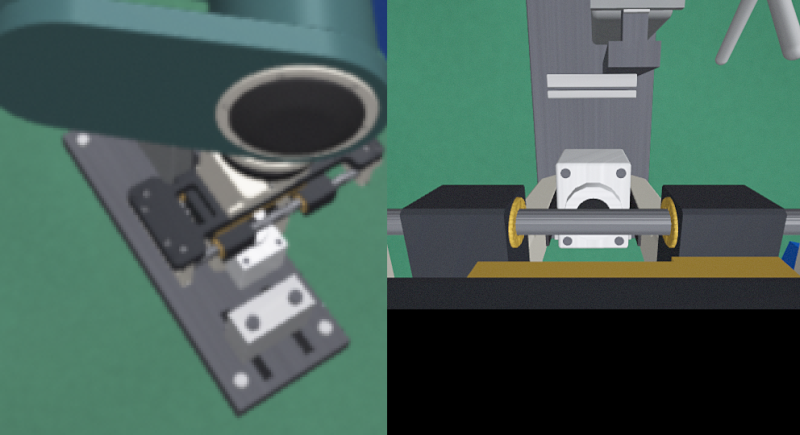

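The left half (side view) shows the block at (258,250), lined up with the fixed jaw at (275,310). The right half (wrist view) shows it at (593,200), centred on the plates at (591,85) and parallel to them. Descend.

Call:
{"name": "apply_moves", "arguments": {"increments": [{"delta_pos":[0,0,-2.0],"dr":[0,0,0],"claw":0.8},{"delta_pos":[0,0,-2.0],"dr":[0,0,0],"claw":0.8},{"delta_pos":[0,0,-1.8],"dr":[0,0,0],"claw":0.8},{"delta_pos":[0,0,-0.8],"dr":[0,0,0],"claw":0.8},{"delta_pos":[0,0,0],"dr":[0,0,0],"claw":0.8}]}}

```text
time: 8.13
tcp_pos: [0.5424, -0.175, 0.1231]
eef_rot: [1.043, 1.298, -1.043]
force: [-0.6, 0.6, -3.0]
finger_gap: 0.0439
```

```bash
python3 -c "
from h import *
st()"
```

```text
t8.13 tcp [ 0.5424 -0.175   0.1231] x [ 0.006 -0.005 -1.   ] yaw 12.71 F [-0.6  0.6 -3. ] gap 0.0438866364309675 j [-0.36 -0.01  1.87 -0.    1.27 -0.58]
```

Call:
{"name": "apply_moves", "arguments": {"increments": [{"delta_pos":[-0.2,0.2,-0.7],"dr":[0.004,0.006,0],"claw":0.8},{"delta_pos":[0,0,-0.3],"dr":[0,0,0],"claw":0.8},{"delta_pos":[0,0,0],"dr":[0,0,0],"claw":0.8}]}}

```text
time: 8.38
tcp_pos: [0.5412, -0.1734, 0.115]
eef_rot: [1.044, 1.303, -1.044]
force: [-0.4, -0.3, -3.1]
finger_gap: 0.0439
```

```bash
python3 -c "
from h import *
st()"
```

```text
t8.38 tcp [ 0.5412 -0.1734  0.115 ] x [ 0.002 -0.002 -1.   ] yaw 12.7 F [-0.4 -0.3 -3.1] gap 0.04392419847734433 j [-0.35  0.    1.88 -0.    1.26 -0.58]
```

Call:
{"name": "apply_moves", "arguments": {"increments": [{"delta_pos":[-0.1,0,-0.2],"dr":[0,0,0],"claw":0.8},{"delta_pos":[0,0,-0.1],"dr":[0,0,0],"claw":0.8},{"delta_pos":[0,0,0],"dr":[0,0,0],"claw":0.8}]}}

```text
time: 8.63
tcp_pos: [0.5407, -0.1736, 0.1136]
eef_rot: [1.044, 1.301, -1.043]
force: [0.2, -0.1, -3.6]
finger_gap: 0.044
```

```bash
python3 -c "
from h import *
st()"
```

```text
t8.63 tcp [ 0.5407 -0.1736  0.1136] x [ 0.004 -0.002 -1.   ] yaw 12.71 F [ 0.2 -0.1 -3.6] gap 0.04399492947714635 j [-0.36 -0.    1.88 -0.    1.26 -0.58]
```

Call:
{"name": "apply_moves", "arguments": {"increments": [{"delta_pos":[0,0,-0.2],"dr":[0,0,0],"claw":0.8},{"delta_pos":[0,0,0],"dr":[0,0,0],"claw":0.8}]}}

```text
time: 8.8
tcp_pos: [0.541, -0.1738, 0.1123]
eef_rot: [1.044, 1.3, -1.043]
force: [-0.0, 0.6, -2.8]
finger_gap: 0.0439
```

```bash
python3 -c "
from h import *
st()"
```

```text
t8.80 tcp [ 0.541  -0.1738  0.1123] x [ 0.005 -0.003 -1.   ] yaw 12.71 F [-0.   0.6 -2.8] gap 0.043853053415472486 j [-0.36  0.    1.88 -0.    1.25 -0.58]
```

Close to contact, so one more small step, then release.

Call:
{"name": "apply_moves", "arguments": {"increments": [{"delta_pos":[0,0,-0.2],"dr":[0,0,0],"claw":0.8},{"delta_pos":[0,0,0],"dr":[0,0,0],"claw":0.8}]}}

```text
time: 8.97
tcp_pos: [0.5414, -0.1741, 0.1121]
eef_rot: [1.044, 1.298, -1.042]
force: [0.1, -0.0, -3.5]
finger_gap: 0.0439
```

```bash
python3 -c "
from h import *
st()"
```

```text
t8.97 tcp [ 0.5414 -0.1741  0.1121] x [ 0.006 -0.004 -1.   ] yaw 12.72 F [ 0.1 -0.  -3.5] gap 0.04390818025307809 j [-0.36  0.    1.88 -0.    1.25 -0.58]
```

Call:
{"name": "apply_moves", "arguments": {"increments": [{"delta_pos":[-0.1,0.1,-0.3],"dr":[0.004,0.006,0],"claw":0.8},{"delta_pos":[0,0,0],"dr":[0,0,0],"claw":0.8}]}}

```text
time: 9.13
tcp_pos: [0.5419, -0.1741, 0.1122]
eef_rot: [1.044, 1.3, -1.043]
force: [-0.3, -0.0, -3.2]
finger_gap: 0.0441
```

```bash
python3 -c "
from h import *
st()"
```

```text
t9.13 tcp [ 0.5419 -0.1741  0.1122] x [ 0.005 -0.003 -1.   ] yaw 12.72 F [-0.3 -0.  -3.2] gap 0.04409377672258683 j [-0.36  0.    1.88 -0.    1.26 -0.58]
```

Call:
{"name": "apply_moves", "arguments": {"increments": [{"delta_pos":[-0.2,0.1,-0.5],"dr":[0,0,0],"claw":0.8}]}}

```text
time: 9.22
tcp_pos: [0.5416, -0.1738, 0.11]
eef_rot: [1.044, 1.295, -1.04]
force: [1.8, -0.9, 41.4]
finger_gap: 0.0437
```

```bash
python3 -c "
from h import *
st()"
```

```text
t9.22 tcp [ 0.5416 -0.1738  0.11  ] x [ 0.01  -0.005 -1.   ] yaw 12.72 F [ 1.8 -0.9 41.4] gap 0.043688336171299816 j [-0.35  0.    1.88 -0.    1.25 -0.58]
```

It's seated. I'll ease off, then open and rise straight up.

Call:
{"name": "apply_moves", "arguments": {"increments": [{"delta_pos":[0,0,0.15],"dr":[0.005,0.01,0],"claw":0.8},{"delta_pos":[0,0,0],"dr":[0,0,0],"claw":0.4},{"delta_pos":[0,0,0],"dr":[0,0,0],"claw":0.1},{"delta_pos":[0,0,0],"dr":[0,0,0],"claw":0.1},{"delta_pos":[0,0,0],"dr":[0,0,0],"claw":0.1}]}}

```text
time: 9.63
tcp_pos: [0.5419, -0.1737, 0.1114]
eef_rot: [1.045, 1.305, -1.043]
force: [0.5, 0.1, 0.2]
finger_gap: 0.0659
```

```bash
python3 -c "
from h import *
st()"
```

```text
t9.63 tcp [ 0.5419 -0.1737  0.1114] x [ 0.002 -0.    -1.   ] yaw 12.72 F [0.5 0.1 0.2] gap 0.06590423253747509 j [-0.36  0.01  1.88  0.    1.26 -0.58]
```

The block is released. Next I'll rise, close the fingers and go behind the upright spoke, at clamp (110,100).

Call:
{"name": "apply_moves", "arguments": {"increments": [{"delta_pos":[0,0,2.0],"dr":[0,0,0],"claw":0.1},{"delta_pos":[0,0,3.8],"dr":[0,0,0],"claw":0.1},{"delta_pos":[0,0,3.8],"dr":[0,0,0],"claw":0.1},{"delta_pos":[0,0,3.8],"dr":[0,0,0],"claw":0.5},{"delta_pos":[0,0,3.0],"dr":[0,0,0],"claw":1}]}}

```text
time: 10.05
tcp_pos: [0.5373, -0.1719, 0.2708]
eef_rot: [1.043, 1.321, -1.05]
force: [0.1, -0.1, 0.3]
finger_gap: 0.0746
```

Call:
{"name": "apply_moves", "arguments": {"increments": [{"delta_pos":[1.3,3.7,0],"dr":[0,0,0],"claw":1},{"delta_pos":[1.3,3.7,0],"dr":[0,0,0],"claw":1},{"delta_pos":[1.3,3.7,0],"dr":[0,0,0],"claw":1},{"delta_pos":[1.3,3.7,0],"dr":[0,0,0],"claw":1},{"delta_pos":[1.3,3.7,0],"dr":[0,0,0],"claw":1}]}}

```text
time: 10.47
tcp_pos: [0.6031, 0.0135, 0.2803]
eef_rot: [1.052, 1.305, -1.053]
force: [0.0, 0.4, 0.4]
finger_gap: 0.0417
```

```bash
cat >> h.py <<'E'
def stc():
    st(); s=get_state();R=Ro.from_rotvec(s["eef_rot"]).as_matrix()
    p=np.load("pics/clamp.npy");c,q=np.cos(p[2]),np.sin(p[2]);M=np.array([[c,q,0],[-q,c,0],[0,0,1]])
    tip=np.array(s["tcp_pos"])+.084*R[:,0]; print("clamp tip mm",np.round(M@(tip-[p[0],p[1],0])*1000,1),"Fcl",np.round(M@s["force"],1))
E
python3 - <<'E'
from h import *
stc()
a=camera("scene")["pixels"]; b=camera("side")["pixels"]
o=np.hstack([cv2.resize(a[130:250,110:260],None,fx=2.6,fy=2.6,interpolation=3),cv2.resize(b[150:340,200:345],None,fx=1.64,fy=1.64,interpolation=3)[:312]] if 0 else [cv2.resize(a[130:250,110:260],(400,320),interpolation=3),cv2.resize(b[150:340,200:350],(253,320),interpolation=3)])
cv2.imwrite("pics/v4.png",o)
E
```

```text
t10.47 tcp [0.6031 0.0135 0.2803] x [-0.002  0.001 -1.   ] yaw 12.12 F [0.  0.4 0.4] gap 0.0416919881107517 j [-0.02 -0.03  1.63  0.    1.55 -0.23]
clamp tip mm [102.8  93.3 196.3] Fcl [0.1 0.4 0.4]
```

View pics/v4.png

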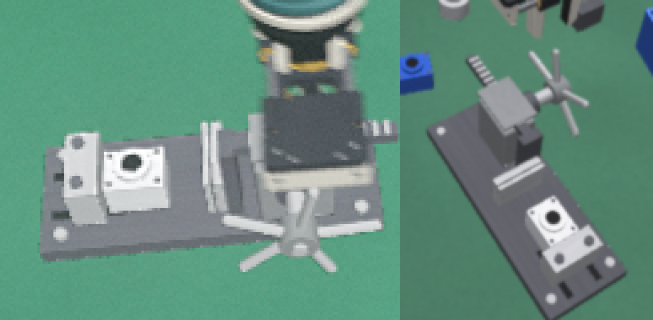

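The block stands flat and aligned by the fixed jaw (scene crop (135,180), side crop (553,228)), with the jaw still open. I'll finish closing the fingers, align and descend behind the spoke.

Call:
{"name": "apply_moves", "arguments": {"increments": [{"delta_pos":[0.5,1.0,0],"dr":[0,0,0.01],"claw":1},{"delta_pos":[0,0,0],"dr":[0,0,0],"claw":1},{"delta_pos":[0,0,0],"dr":[0,0,0],"claw":1},{"delta_pos":[0,0,-1.5],"dr":[0,0,0],"claw":1},{"delta_pos":[0,0,-2.0],"dr":[0,0,0],"claw":1}], "squeeze": 30}}

```text
time: 10.98
tcp_pos: [0.6097, 0.0262, 0.2454]
eef_rot: [1.041, 1.309, -1.038]
force: [1.6, -0.5, -0.4]
finger_gap: 0.0018
```

```bash
python3 -c "
from h import *
stc()"
```

```text
t10.98 tcp [0.6097 0.0262 0.2454] x [ 0.     0.002 -1.   ] yaw 13.05 F [ 1.6 -0.5 -0.4] gap 0.0017792533117209233 j [ 0.   -0.    1.66  0.    1.49 -0.23]
clamp tip mm [112.2 104.3 161.4] Fcl [ 1.5 -0.8 -0.4]
```

Call:
{"name": "apply_moves", "arguments": {"increments": [{"delta_pos":[-0.2,0,-1.5],"dr":[0,0,0],"claw":1},{"delta_pos":[0,0,-1.5],"dr":[0,0,0],"claw":1},{"delta_pos":[0,-0.3,-0.4],"dr":[0,0,0],"claw":1},{"delta_pos":[0.1,-0.4,0],"dr":[0,0,0],"claw":1}]}}

```text
time: 11.32
tcp_pos: [0.6063, 0.0162, 0.2027]
eef_rot: [1.044, 1.313, -1.044]
force: [0.1, 9.2, 8.2]
finger_gap: 0.0004
```

```bash
python3 -c "
from h import *
stc()"
```

```text
t11.32 tcp [0.6063 0.0162 0.2027] x [-0.005  0.004 -1.   ] yaw 12.82 F [0.1 9.2 8.2] gap 0.00037828630762268896 j [-0.02  0.01  1.71  0.    1.42 -0.24]
clamp tip mm [106.4  95.5 118.7] Fcl [2.1 9.  8.2]
```

Call:
{"name": "apply_moves", "arguments": {"increments": [{"delta_pos":[0.3,-0.4,0.3],"dr":[0,0,0],"claw":1},{"delta_pos":[0.2,-0.5,0.3],"dr":[0,0,0],"claw":1},{"delta_pos":[0.1,-0.5,0.1],"dr":[0,0,0],"claw":1}]}}

```text
time: 11.57
tcp_pos: [0.6112, 0.0016, 0.2069]
eef_rot: [1.047, 1.319, -1.044]
force: [6.5, 16.1, -3.6]
finger_gap: 0.0007
```

```bash
python3 -c "
from h import *
stc()"
```

```text
t11.57 tcp [0.6112 0.0016 0.2069] x [-0.008  0.009 -1.   ] yaw 12.76 F [ 6.5 16.1 -3.6] gap 0.0007083295114957921 j [-0.04  0.02  1.7   0.01  1.43 -0.27]
clamp tip mm [107.7  80.7 122.9] Fcl [ 9.8 14.3 -3.6]
```

Call:
{"name": "apply_moves", "arguments": {"increments": [{"delta_pos":[0.1,-0.5,0.1],"dr":[-0.008,-0.006,0],"claw":1},{"delta_pos":[0.1,-0.5,0],"dr":[-0.004,0,0],"claw":1},{"delta_pos":[0.1,-0.5,0],"dr":[-0.004,0,0],"claw":1},{"delta_pos":[0.1,-0.5,0],"dr":[0,0,0],"claw":1}]}}

```text
time: 11.9
tcp_pos: [0.6147, -0.0161, 0.2055]
eef_rot: [1.049, 1.315, -1.041]
force: [1.1, 17.1, -1.8]
finger_gap: 0.0004
```

```bash
python3 -c "
from h import *
stc()"
```

```text
t11.90 tcp [ 0.6147 -0.0161  0.2055] x [-0.003  0.009 -1.   ] yaw 12.75 F [ 1.1 17.1 -1.8] gap 0.0003644571903998304 j [-0.07  0.03  1.69  0.01  1.42 -0.29]
clamp tip mm [107.6  62.6 121.5] Fcl [ 4.8 16.4 -1.8]
```

Call:
{"name": "apply_moves", "arguments": {"increments": [{"delta_pos":[0.1,-0.5,0],"dr":[-0.008,0,0],"claw":1},{"delta_pos":[0.1,-0.5,0],"dr":[-0.004,0,0],"claw":1},{"delta_pos":[0.1,-0.5,0],"dr":[-0.004,0,0],"claw":1},{"delta_pos":[0.1,-0.5,0],"dr":[0,0,0],"claw":1}]}}

```text
time: 12.23
tcp_pos: [0.618, -0.034, 0.2049]
eef_rot: [1.046, 1.314, -1.043]
force: [-1.6, 12.4, 3.0]
finger_gap: 0.0004
```

```bash
python3 -c "
from h import *
stc()"
```

```text
t12.23 tcp [ 0.618  -0.034   0.2049] x [-0.004  0.006 -1.   ] yaw 12.76 F [-1.6 12.4  3. ] gap 0.0004028736009200293 j [-0.1   0.04  1.68  0.01  1.42 -0.32]
clamp tip mm [106.8  44.2 120.9] Fcl [ 1.2 12.5  3. ]
```

That's one push done, with the pushed spoke at about 53°. Lift, go back behind the next spoke (at about -19°) and descend.

Call:
{"name": "apply_moves", "arguments": {"increments": [{"delta_pos":[0,0.2,2.0],"dr":[0,0,0],"claw":1},{"delta_pos":[0,0,3.0],"dr":[-0.006,-0.004,0],"claw":1},{"delta_pos":[-0.4,1.8,0.5],"dr":[0,0,0],"claw":1},{"delta_pos":[-0.5,2.5,0],"dr":[0,0,0],"claw":1},{"delta_pos":[-0.4,2.5,0],"dr":[0,0,0],"claw":1}]}}

```text
time: 12.65
tcp_pos: [0.604, 0.0293, 0.2614]
eef_rot: [1.051, 1.303, -1.052]
force: [0.5, 0.4, 0.2]
finger_gap: 0.0007
```

```bash
python3 -c "
from h import *
stc()"
```

```text
t12.65 tcp [0.604  0.0293 0.2614] x [-0.001 -0.    -1.   ] yaw 12.19 F [0.5 0.4 0.2] gap 0.0007070201681723743 j [ 0.01 -0.02  1.65 -0.    1.51 -0.21]
clamp tip mm [107.2 108.5 177.4] Fcl [0.6 0.2 0.2]
```

Call:
{"name": "apply_moves", "arguments": {"increments": [{"delta_pos":[0.2,0.6,0],"dr":[0,0,0.008],"claw":1},{"delta_pos":[0,0,-1.5],"dr":[0,0,0],"claw":1},{"delta_pos":[0,0,-2.0],"dr":[0,0,0],"claw":1},{"delta_pos":[0,0,-1.0],"dr":[0,0,0],"claw":1},{"delta_pos":[0,0,0],"dr":[0,0,0],"claw":1}]}}

```text
time: 13.07
tcp_pos: [0.6055, 0.0347, 0.2139]
eef_rot: [1.045, 1.304, -1.044]
force: [-0.2, 0.3, -0.5]
finger_gap: 0.0008
```

```bash
python3 -c "
from h import *
stc()"
```

```text
t13.07 tcp [0.6055 0.0347 0.2139] x [ 0.002 -0.    -1.   ] yaw 12.69 F [-0.2  0.3 -0.5] gap 0.0007881771643159824 j [ 0.02  0.    1.7  -0.    1.43 -0.21]
clamp tip mm [110.  113.3 129.9] Fcl [-0.1  0.3 -0.5]
```

Call:
{"name": "apply_moves", "arguments": {"increments": [{"delta_pos":[0.1,-0.5,-0.1],"dr":[0,0,0],"claw":1},{"delta_pos":[0.1,-0.5,-0.1],"dr":[0,0,0],"claw":1},{"delta_pos":[0.1,-0.5,0],"dr":[0,0,0],"claw":1},{"delta_pos":[0.1,-0.5,0],"dr":[-0.004,0,0],"claw":1},{"delta_pos":[0.1,-0.5,0],"dr":[-0.004,0,0],"claw":1}]}}

```text
time: 13.48
tcp_pos: [0.6108, 0.0076, 0.2138]
eef_rot: [1.044, 1.303, -1.046]
force: [-3.0, 8.8, -0.0]
finger_gap: 0.0002
```

```bash
python3 -c "
from h import *
stc()"
```

```text
t13.48 tcp [0.6108 0.0076 0.2138] x [ 0.001 -0.002 -1.   ] yaw 12.63 F [-3.   8.8 -0. ] gap 0.0002374663239378042 j [-0.03  0.01  1.69 -0.    1.43 -0.25]
clamp tip mm [109.1  85.5 129.8] Fcl [-1.   9.2 -0. ]
```

Call:
{"name": "apply_moves", "arguments": {"increments": [{"delta_pos":[0.1,-0.5,0],"dr":[0,0,0],"claw":1},{"delta_pos":[0.1,-0.5,0],"dr":[-0.004,0,0],"claw":1},{"delta_pos":[0.1,-0.5,0],"dr":[-0.004,0,0],"claw":1},{"delta_pos":[0.1,-0.5,0],"dr":[-0.004,0,0],"claw":1},{"delta_pos":[0.1,-0.4,0],"dr":[-0.004,0,0],"claw":1}]}}

```text
time: 13.9
tcp_pos: [0.6156, -0.0158, 0.2136]
eef_rot: [1.041, 1.305, -1.049]
force: [-1.7, 13.3, -3.6]
finger_gap: 0.0007
```

```bash
cat >> h.py <<'E'
def wang(k=108,half=7.5):
    s=get_state();R=Ro.from_rotvec(s["eef_rot"]).as_matrix();p=np.load("pics/clamp.npy");c,q=np.cos(p[2]),np.sin(p[2])
    tip=np.array(s["tcp_pos"])+.084*R[:,0]; d=tip[:2]-p[:2]; y=(-q*d[0]+c*d[1])*1000; h=tip[2]*1000-90
    u=y-half-70; r=np.hypot(u,h); a=np.degrees(np.arctan2(-u,h)+np.arcsin(5/r)); F=-q*s["force"][0]+c*s["force"][1]
    rr=np.sqrt(r*r-25); n=F*np.cos(np.radians(a))+s["force"][2]*np.sin(np.radians(a))
    print("a %.1f w %.3f r %.0f Fn %.1f torque %.2f"%(a,np.radians(a+k),rr,n,n*rr/1000))
E
python3 -c "
from h import *
stc();wang()"
```

```text
t13.90 tcp [ 0.6156 -0.0158  0.2136] x [-0.003 -0.004 -1.   ] yaw 12.66 F [-1.7 13.3 -3.6] gap 0.000671549605531262 j [-0.07  0.03  1.68 -0.    1.44 -0.29]
clamp tip mm [108.4  61.6 129.6] Fcl [ 1.2 13.3 -3.6]
a 28.6 w 2.384 r 42 Fn 10.0 torque 0.42
```

Call:
{"name": "apply_moves", "arguments": {"increments": [{"delta_pos":[0.05,-0.3,0],"dr":[-0.004,0,0],"claw":1},{"delta_pos":[0.05,-0.3,0],"dr":[0,0,0],"claw":1}]}}

```text
time: 14.07
tcp_pos: [0.6167, -0.0211, 0.2134]
eef_rot: [1.041, 1.308, -1.049]
force: [-1.4, 13.2, -2.3]
finger_gap: 0.0008
```

```bash
python3 -c "
from h import *
stc();wang()"
```

```text
t14.07 tcp [ 0.6167 -0.0211  0.2134] x [-0.004 -0.002 -1.   ] yaw 12.68 F [-1.4 13.2 -2.3] gap 0.0008007310134596575 j [-0.07  0.03  1.68 -0.    1.44 -0.3 ]
clamp tip mm [108.3  56.4 129.4] Fcl [ 1.5 13.2 -2.3]
a 34.6 w 2.489 r 44 Fn 9.6 torque 0.43
```

Call:
{"name": "apply_moves", "arguments": {"increments": [{"delta_pos":[0.05,-0.25,0],"dr":[0,0,0],"claw":1}]}}

```text
time: 14.15
tcp_pos: [0.6173, -0.0233, 0.2135]
eef_rot: [1.043, 1.31, -1.047]
force: [-1.2, 12.7, -0.8]
finger_gap: 0.0003
```

Call:
{"name": "apply_moves", "arguments": {"increments": [{"delta_pos":[0.05,-0.25,0],"dr":[0,0,0],"claw":1}]}}

```text
time: 14.23
tcp_pos: [0.6178, -0.0254, 0.2136]
eef_rot: [1.045, 1.313, -1.045]
force: [-2.1, 12.2, -1.8]
finger_gap: 0.0003
```

```bash
python3 -c "
from h import *
stc();wang()"
```

```text
t14.23 tcp [ 0.6178 -0.0254  0.2136] x [-0.005  0.004 -1.   ] yaw 12.71 F [-2.1 12.2 -1.8] gap 0.0002510689250098676 j [-0.08  0.03  1.67  0.    1.44 -0.31]
clamp tip mm [108.4  52.4 129.6] Fcl [ 0.6 12.4 -1.8]
a 38.4 w 2.556 r 47 Fn 8.6 torque 0.40
```

Call:
{"name": "apply_moves", "arguments": {"increments": [{"delta_pos":[0.05,-0.25,-0.1],"dr":[-0.003,-0.003,0],"claw":1}]}}

```text
time: 14.32
tcp_pos: [0.6183, -0.0276, 0.2129]
eef_rot: [1.046, 1.311, -1.044]
force: [-3.2, 11.7, -1.0]
finger_gap: 0.0005
```

Call:
{"name": "apply_moves", "arguments": {"increments": [{"delta_pos":[0.05,-0.2,0],"dr":[0,0,0],"claw":1}]}}

```text
time: 14.4
tcp_pos: [0.6187, -0.0294, 0.213]
eef_rot: [1.048, 1.313, -1.043]
force: [-2.5, 11.6, -1.5]
finger_gap: 0.0001
```

```bash
python3 -c "
from h import *
stc();wang()"
```

```text
t14.40 tcp [ 0.6187 -0.0294  0.213 ] x [-0.003  0.007 -1.   ] yaw 12.72 F [-2.5 11.6 -1.5] gap 0.00014376239802451143 j [-0.09  0.04  1.67  0.01  1.44 -0.31]
clamp tip mm [108.6  48.6 129. ] Fcl [ 0.1 11.9 -1.5]
a 42.5 w 2.627 r 48 Fn 7.7 torque 0.37
```

No contact yet at w ≈ 2.63. I'll switch to the next spoke (at about -30°), which gives finer resolution from pushing near its end.

Call:
{"name": "apply_moves", "arguments": {"increments": [{"delta_pos":[0,0.2,2.0],"dr":[0,0,0],"claw":1},{"delta_pos":[0,0,3.0],"dr":[-0.007,-0.003,0],"claw":1},{"delta_pos":[-0.5,2.3,0.3],"dr":[0,0,0],"claw":1},{"delta_pos":[-0.5,2.8,0],"dr":[0,0,0],"claw":1},{"delta_pos":[-0.5,2.8,0],"dr":[0,0,0],"claw":1}]}}

```text
time: 14.82
tcp_pos: [0.6044, 0.0454, 0.2702]
eef_rot: [1.05, 1.301, -1.05]
force: [0.4, -0.0, -0.4]
finger_gap: 0.0008
```

Call:
{"name": "apply_moves", "arguments": {"increments": [{"delta_pos":[0,0.3,0],"dr":[0,0,0],"claw":1},{"delta_pos":[0,0,0],"dr":[0,0,0],"claw":1}]}}

```text
time: 14.98
tcp_pos: [0.6043, 0.0506, 0.2721]
eef_rot: [1.05, 1.301, -1.047]
force: [-0.1, -0.1, -0.3]
finger_gap: 0.0005
```

Run:
```python
from h import *
stc()
a=camera("scene")["pixels"]; b=camera("side")["pixels"]
cv2.imwrite("pics/v5.png",np.hstack([cv2.resize(a[150:240,115:265],(600,360),interpolation=3),cv2.resize(b[160:340,205:325],(200,300),interpolation=3).copy() if 0 else cv2.resize(b[170:340,205:300],(200,360),interpolation=3)]))
```

```text
t14.98 tcp [0.6043 0.0506 0.2721] x [ 0.003 -0.    -1.   ] yaw 12.36 F [-0.1 -0.1 -0.3] gap 0.00046017751924957875 j [ 0.04 -0.02  1.64 -0.    1.53 -0.17]
clamp tip mm [112.5 129.1 188.1] Fcl [-0.1 -0.1 -0.3]
```

View pics/v5.png

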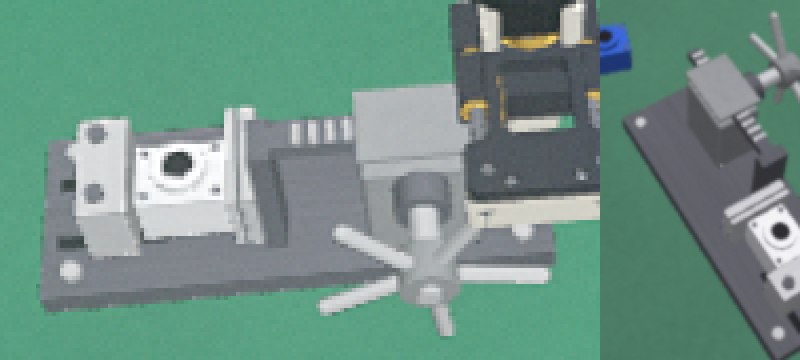

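The plate is now close to the block (scene crop (232,170)), which still stands straight by the fixed jaw. The top spoke leans back toward (470,240), as predicted. Descend behind it.

Call:
{"name": "apply_moves", "arguments": {"increments": [{"delta_pos":[-0.2,0,-2.0],"dr":[0,0.003,0.005],"claw":1},{"delta_pos":[0,0,-2.0],"dr":[0,0,0],"claw":1},{"delta_pos":[0,0,-1.2],"dr":[0,0,0],"claw":1},{"delta_pos":[0.1,-0.5,0],"dr":[0,0,0],"claw":1}]}}

```text
time: 15.42
tcp_pos: [0.6043, 0.0404, 0.2189]
eef_rot: [1.048, 1.302, -1.047]
force: [-0.9, 0.4, -0.6]
finger_gap: 0.0006
```

Call:
{"name": "apply_moves", "arguments": {"increments": [{"delta_pos":[0.05,-0.3,0],"dr":[0,0,0],"claw":1}]}}

```text
time: 15.5
tcp_pos: [0.6049, 0.037, 0.2193]
eef_rot: [1.049, 1.304, -1.047]
force: [-9.9, 16.4, 18.2]
finger_gap: 0.0007
```

```bash
cat >> h.py <<'E'
def wang2(k=180,half=7.5):
    "finger face against the rounded spoke end (sphere r5 centred 67 out)"
    s=get_state();R=Ro.from_rotvec(s["eef_rot"]).as_matrix();p=np.load("pics/clamp.npy");c,q=np.cos(p[2]),np.sin(p[2])
    tip=np.array(s["tcp_pos"])+.084*R[:,0]; d=tip[:2]-p[:2]; y=(-q*d[0]+c*d[1])*1000
    a=np.degrees(np.arcsin(np.clip(-(y-half-5-70)/67,-1,1))); F=-q*s["force"][0]+c*s["force"][1]
    H=67*np.cos(np.radians(a)); V=70-y+half; print("end a %.1f w %.3f F %.1f arm %.0f torque %.2f"%(a,np.radians(a+k),F,H,(F*H+s["force"][2]*V)/1000))
E
python3 -c "
from h import *
stc();wang2();wang(180)"
```

```text
t15.50 tcp [0.6049 0.037  0.2193] x [ 0.001  0.001 -1.   ] yaw 12.41 F [-9.9 16.4 18.2] gap 0.0007178558448447037 j [ 0.02  0.    1.7   0.    1.44 -0.2 ]
clamp tip mm [109.9 115.8 135.3] Fcl [-6.  18.2 18.2]
end a -29.8 w 2.622 F 18.2 arm 58 torque 0.36
a -35.4 w 2.525 r 59 Fn 4.3 torque 0.25
```

Call:
{"name": "apply_moves", "arguments": {"increments": [{"delta_pos":[0.0,-0.2,0.15],"dr":[0,0,0],"claw":1}]}}

```text
time: 15.58
tcp_pos: [0.6049, 0.0345, 0.2209]
eef_rot: [1.05, 1.306, -1.047]
force: [-1.2, 6.2, -4.7]
finger_gap: 0.0007
```

```bash
python3 -c "
from h import *
stc();wang2()"
```

```text
t15.58 tcp [0.6049 0.0345 0.2209] x [-0.001  0.003 -1.   ] yaw 12.39 F [-1.2  6.2 -4.7] gap 0.0006974709597641756 j [ 0.01  0.    1.7   0.    1.45 -0.2 ]
clamp tip mm [109.3 113.6 136.9] Fcl [ 0.2  6.3 -4.7]
end a -27.6 w 2.659 F 6.3 arm 59 torque 0.54
```

Call:
{"name": "apply_moves", "arguments": {"increments": [{"delta_pos":[0.05,-0.25,0.1],"dr":[0,0,0],"claw":1}]}}

```text
time: 15.67
tcp_pos: [0.6054, 0.0317, 0.2225]
eef_rot: [1.051, 1.307, -1.047]
force: [-3.0, 7.2, -0.9]
finger_gap: 0.0004
```

```bash
python3 -c "
from h import *
stc();wang2()"
```

```text
t15.67 tcp [0.6054 0.0317 0.2225] x [-0.001  0.004 -1.   ] yaw 12.37 F [-3.   7.2 -0.9] gap 0.0004092058830241494 j [ 0.01  0.    1.69  0.    1.45 -0.21]
clamp tip mm [109.1 110.8 138.5] Fcl [-1.4  7.7 -0.9]
end a -25.0 w 2.705 F 7.7 arm 61 torque 0.50
```

Call:
{"name": "apply_moves", "arguments": {"increments": [{"delta_pos":[0.05,-0.25,0.1],"dr":[0,0,0],"claw":1}]}}

```text
time: 15.75
tcp_pos: [0.6059, 0.0288, 0.224]
eef_rot: [1.052, 1.309, -1.047]
force: [-1.0, 5.5, -3.7]
finger_gap: 0.0005
```

```bash
python3 -c "
from h import *
stc();wang2()"
```

```text
t15.75 tcp [0.6059 0.0288 0.224 ] x [-0.002  0.006 -1.   ] yaw 12.36 F [-1.   5.5 -3.7] gap 0.0005418364747473495 j [ 0.    0.    1.69  0.01  1.45 -0.21]
clamp tip mm [109.  108.  140.1] Fcl [ 0.2  5.6 -3.7]
end a -22.4 w 2.751 F 5.6 arm 62 torque 0.46
```

Call:
{"name": "apply_moves", "arguments": {"increments": [{"delta_pos":[0.03,-0.2,0.05],"dr":[0,0,0],"claw":1}]}}

```text
time: 15.83
tcp_pos: [0.6063, 0.0264, 0.2252]
eef_rot: [1.053, 1.31, -1.047]
force: [0.7, 5.6, -3.5]
finger_gap: 0.0003
```

```bash
python3 -c "
from h import *
wang2()"
```

```text
end a -20.3 w 2.788 F 5.3 arm 63 torque 0.43
```

Call:
{"name": "apply_moves", "arguments": {"increments": [{"delta_pos":[0.03,-0.15,0.05],"dr":[0,0,0],"claw":1}]}}

```text
time: 15.92
tcp_pos: [0.6068, 0.0245, 0.2261]
eef_rot: [1.054, 1.311, -1.047]
force: [-0.7, 6.3, -5.6]
finger_gap: 0.0005
```

```bash
python3 -c "
from h import *
stc();wang2()"
```

```text
t15.92 tcp [0.6068 0.0245 0.2261] x [-0.003  0.008 -1.   ] yaw 12.33 F [-0.7  6.3 -5.6] gap 0.0004947532307722161 j [-0.    0.    1.69  0.01  1.46 -0.22]
clamp tip mm [108.8 103.8 142.1] Fcl [ 0.7  6.3 -5.6]
end a -18.6 w 2.817 F 6.3 arm 64 torque 0.55
```

Call:
{"name": "apply_moves", "arguments": {"increments": [{"delta_pos":[0.03,-0.15,0],"dr":[-0.003,0,0],"claw":1}]}}

```text
time: 16.0
tcp_pos: [0.6072, 0.0226, 0.2267]
eef_rot: [1.053, 1.31, -1.048]
force: [-1.3, 7.2, -2.0]
finger_gap: 0.0006
```

```bash
python3 -c "
from h import *
stc();wang2()"
```

```text
t16.00 tcp [0.6072 0.0226 0.2267] x [-0.003  0.007 -1.   ] yaw 12.31 F [-1.3  7.2 -2. ] gap 0.0005934567441223281 j [-0.01  0.    1.68  0.01  1.46 -0.22]
clamp tip mm [108.8 101.8 142.7] Fcl [ 0.3  7.3 -2. ]
end a -16.7 w 2.850 F 7.3 arm 64 torque 0.51
```

Call:
{"name": "apply_moves", "arguments": {"increments": [{"delta_pos":[0.03,-0.1,0],"dr":[0,0,0],"claw":1}]}}

```text
time: 16.08
tcp_pos: [0.6076, 0.0212, 0.2273]
eef_rot: [1.054, 1.311, -1.048]
force: [-2.1, 5.5, -4.2]
finger_gap: 0.0005
```

```bash
python3 -c "
from h import *
stc();wang2()"
```

```text
t16.08 tcp [0.6076 0.0212 0.2273] x [-0.004  0.008 -1.   ] yaw 12.29 F [-2.1  5.5 -4.2] gap 0.000483404199621835 j [-0.01  0.    1.68  0.01  1.46 -0.23]
clamp tip mm [108.8 100.5 143.3] Fcl [-0.8  5.9 -4.2]
end a -15.6 w 2.870 F 5.9 arm 65 torque 0.47
```

Call:
{"name": "apply_moves", "arguments": {"increments": [{"delta_pos":[0.03,-0.15,-0.03],"dr":[-0.003,0,0],"claw":1}]}}

```text
time: 16.17
tcp_pos: [0.608, 0.0195, 0.2277]
eef_rot: [1.053, 1.311, -1.049]
force: [-1.6, 8.5, -0.3]
finger_gap: 0.0002
```

```bash
python3 -c "
from h import *
wang2()"
```

```text
end a -13.9 w 2.899 F 8.6 arm 65 torque 0.57
```

Call:
{"name": "apply_moves", "arguments": {"increments": [{"delta_pos":[0.03,-0.12,-0.03],"dr":[0,0,0],"claw":1}]}}

```text
time: 16.25
tcp_pos: [0.6084, 0.0181, 0.228]
eef_rot: [1.054, 1.312, -1.048]
force: [-3.2, 8.9, -2.2]
finger_gap: 0.0005
```

```bash
python3 -c "
from h import *
stc();wang2()"
```

```text
t16.25 tcp [0.6084 0.0181 0.228 ] x [-0.004  0.008 -1.   ] yaw 12.27 F [-3.2  8.9 -2.2] gap 0.0005097825924111082 j [-0.02  0.    1.68  0.01  1.46 -0.23]
clamp tip mm [108.9  97.3 144. ] Fcl [-1.2  9.4 -2.2]
end a -12.8 w 2.918 F 9.4 arm 65 torque 0.66
```

Torque is rising above the free ~0.47 N m, so the squeeze has begun. Two small steps.

Call:
{"name": "apply_moves", "arguments": {"increments": [{"delta_pos":[0.02,-0.09,-0.03],"dr":[0,0,0],"claw":1}]}}

```text
time: 16.33
tcp_pos: [0.6086, 0.0172, 0.2283]
eef_rot: [1.056, 1.314, -1.048]
force: [-3.5, 10.0, -3.8]
finger_gap: 0.0004
```

```bash
python3 -c "
from h import *
stc();wang2()"
```

```text
t16.33 tcp [0.6086 0.0172 0.2283] x [-0.005  0.01  -1.   ] yaw 12.27 F [-3.5 10.  -3.8] gap 0.0004089514595639794 j [-0.02  0.    1.68  0.01  1.46 -0.23]
clamp tip mm [108.9  96.5 144.3] Fcl [-1.2 10.5 -3.8]
end a -12.1 w 2.931 F 10.5 arm 66 torque 0.76
```

The line fit through the torque readings gives about 14–15 N of squeeze. I'll back off +y, lift clear and check.

Call:
{"name": "apply_moves", "arguments": {"increments": [{"delta_pos":[-0.1,0.5,0],"dr":[0,0,0],"claw":1},{"delta_pos":[-0.2,1.0,0],"dr":[0,0,0],"claw":1},{"delta_pos":[0,0.5,2.5],"dr":[0,0,0],"claw":1},{"delta_pos":[0,0,3.5],"dr":[0,0,0],"claw":1},{"delta_pos":[0,1.0,3.5],"dr":[0,0,0],"claw":1}]}}

```text
time: 16.75
tcp_pos: [0.6041, 0.0457, 0.3212]
eef_rot: [1.054, 1.319, -1.058]
force: [0.0, 0.1, 0.1]
finger_gap: 0.0004
```

Call:
{"name": "apply_moves", "arguments": {"increments": [{"delta_pos":[-1.0,2.5,1.0],"dr":[0,0,0],"claw":1},{"delta_pos":[-2.0,3.0,0],"dr":[0,0,0],"claw":1},{"delta_pos":[-2.0,3.0,0],"dr":[0,0,0],"claw":1},{"delta_pos":[0,0,0],"dr":[0,0,0],"claw":1}]}}

```text
time: 17.08
tcp_pos: [0.5533, 0.1341, 0.344]
eef_rot: [1.063, 1.307, -1.051]
force: [-0.1, -0.3, -0.5]
finger_gap: 0.0003
```

Run:
```python
from fit import *
stc()
F=fixed(); S=F["scene"]; p=np.load("pics/clamp.npy"); b=camera("scene")["pixels"]
b=cv2.resize(b[140:235,110:350],(798,316),interpolation=3);k=3.325
for w,col in((2.85,(255,0,0)),(2.93,(0,255,0)),(3.01,(0,0,255))):
    for i in range(5):
        A=w+np.pi/5+i*2*np.pi/5; u=(proj(S,cl2w(p,[[110,70-67*np.sin(A),90+67*np.cos(A)]]))[0]-[110,140]+.5)*k-.5
        cv2.circle(b,tuple(np.round(u).astype(int)),2,col,-1)
cv2.imwrite("pics/v6.png",b)
for n in("bush","stand","oil"): print(n,[np.round(o["xyz"],3).tolist() for o in spot_in("scene",n)][:1])
```

```text
t17.08 tcp [0.5533 0.1341 0.344 ] x [-0.001  0.01  -1.   ] yaw 11.81 F [-0.1 -0.3 -0.5] gap 0.0003267841723479795 j [ 0.19 -0.12  1.61  0.01  1.65 -0.02]
clamp tip mm [ 80.9 222.6 260. ] Fcl [-0.1 -0.2 -0.5]
bush [[0.546, 0.259, 0.035]]
stand [[0.744, 0.184, 0.088]]
oil [[0.695, 0.327, 0.093]]
```

View pics/v6.png

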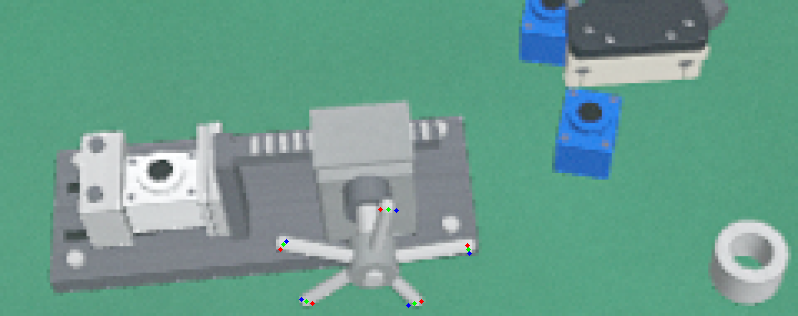

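The block (crop (162,190)) sits between the fixed jaw and the plate. The spoke tips match w ≈ 2.93, and the bush, stand and bottle haven't moved. Handing in.

```bash
python3 -c "
from h import *
print(close_job())"
```

```text
the job is handed in; nothing more can be done
None
```

I set the aluminium block on the bed with its long side running from jaw to jaw and let go of it. I then wound the jaw shut by pushing three spokes in turn, from wheel ≈ 0.5 to ≈ 2.93 rad, and backed the arm off. The job is handed in at about 17 s of the 70 s allowed.

**Squeeze:** I estimate about 14–15 N, but I did not measure it directly. Free winding took about 0.47–0.50 N m, and the torque rose to 0.66 and then 0.76 N m over the last steps. The last single reading and the wheel angle alone disagree somewhat, spanning 11–18 N; all of that is above a touch and below 30 N.

**Final picture:** The block looks held between the plate and the fixed jaw, and the spoke tips match the wheel angle of 2.93 rad. The bush, stand and bottle are within about 2 mm of their first positions, and nothing touches the arm.

**Forces:**
- Spoke-push readings were mostly below about 18 N. One landing behind the third spoke read about 26 N, under the 35 N limit.
- While seating the block, I pressed it onto the bed with about 41 N for one step, through the finger pads rather than the arm or gripper body. That is slightly over the 40 N figure if the rule counts it.

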